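# Glue up a chalkboard counter sign with a one-hand bar clamp

### The job

A little counter sign is being glued up: pick the one arched chalkboard blank that is exactly as wide as the two wooden feet in the gluing jig and stand it upright between the feet, leaving the other two blanks and the goods on the table alone. Then pump the clamp's trigger, squeezing and letting go as often as needed, until the jaw has pushed feet and blank tight together against the fence and its rubber pad is squashed by about half of its give, never hard enough to crush the soft wood. Finish still holding the trigger squeezed, so that the pressure stays on while the glue grabs.

Things in the scene. Friction and masses are not known exactly. Their poses are not given: they have to be found in the camera images.
- jig: Gluing jig, fixed to the table. Base 130 x 272 x 12 mm; origin under it on the centre line, z up, y the clamping direction, x across. Wooden fence: inner face y = +90 mm, 54 mm above the table. Rails 14 mm above the base, inner faces at x = -45 and +45 mm, y -22 to +90. Orange bar clamp at y -48 to -122: body 38 mm wide, 86 mm above the table; above it grip (to 169 mm) and trigger stand up.
- slot (a point): Where the middle of the blank's underside ends when all is clamped tight: on top of the jig's base (12 mm above the table), on the centre line, at y = +53 mm in the jig, against the back foot. x, y, z as the jig. Before clamping, the middle of the opening between the feet is at about y = +47 mm.
- foot_back: Wooden foot of the sign, loose block 80 (x) x 30 (y) x 36 (z) mm standing in the jig between the rails next to the fence. Origin: middle of its underside, axes about as the jig.
- foot_front: The other wooden foot, same size, loose in the jig between the rails, nearer the clamp; between the two feet is an opening of 23 to 28 mm for the blank. Origin: middle of its underside. The clamp's pad pushes it to +y; clamped up it ends at about y = +31 mm in the jig.
- blank_middle: The right blank: arched wooden board with black chalkboard faces, 80 mm wide (x), 14 mm thick (y), 92 mm high (z; straight sides to 64 mm, then the arch), 50 to 100 g, standing on its lower edge. Origin: middle of its underside; both faces alike. It is the middle one of three widths and passes between the rails with 5 mm to spare on either side.
- blank_narrow: Look-alike blank, only 64 mm wide, else the same. To be left where it stands.
- blank_wide: Look-alike blank, 96 mm wide (does not pass between the rails), else the same. To be left where it stands.
- jaw (a joint): Travel of the clamp's toothed steel bar and jaw toward the fence, +y of the jig (m), 0 to 0.06; starts at 0.010 to 0.019. One-way ratchet, teeth 6.5 mm apart: after 0.1 to 0.22 rad of free play a squeeze drives it 0.030 m per rad of trigger, so a full squeeze gives about one tooth. Let go, it stays, or settles back under load by up to one tooth; it cannot be let back further.
- pad (a joint): How far the black rubber pad on the jaw is squashed into its steel cup (m): 0 free, 0.010 fully. 2.5 N per mm, so half (0.005) is 12.5 N; once fully squashed the force rises steeply. Merely pushing the foot along squashes it by less than 0.5 mm.
- pad_face (a point): Middle of the pad's front face (32 wide x 25 mm high), 34 mm above the table; it meets the front foot. Feet and blank are tight when it stands at y = +16 mm in the jig.
- trigger (a joint): Angle of the black trigger (rad): 0 let go (spring return), 0.32 squeezed to its stop. Blade 22 mm wide (x), 10 mm thick, hinged about x at y = -78 mm in the jig, 85 mm above the table, top at 159 mm. Let go it leans 0.14 rad to +y; a squeeze swings its top toward -y, to the fixed grip. At the top it takes 3 to 5 N against the spring, some 12 N with the pad half squashed (lower down more).
- trigger_front (a point): On the front (+y) face of the trigger, 60 mm above its hinge: y = -65 mm in the jig, 145 mm above the table when let go; a full squeeze moves it 19 mm toward -y. From here to the back of the grip: 51 mm let go, 32 mm squeezed (at the blade's very top 54 mm let go).
- grip_back (a point): Middle of the back (-y) face of the fixed orange grip at y = -116 mm, 145 mm above the table; the grip is 26 mm wide (x), 18 mm thick (y) and fixed.
- coasters_plum: Tied stack of plum coasters, 115 x 115 x 28 mm, shop goods; origin under its middle.
- coasters_sun: Tied stack of mustard coasters, 132 x 135 x 37 mm, shop goods; origin under its middle.
- hairtie_violet: Violet flower hair tie on a card, 158 x 90 x 16 mm, lies flat; origin under its middle.
- hairtie_white: White hair tie on a card, 175 x 90 x 16 mm, lies flat; origin under its middle.
- case_aqua: Aqua glasses sleeve, 203 x 80 x 22 mm, lies flat; origin under its middle.

How it is judged:
By the outcome, as a careful person would: the job done as asked, in the order asked, and still so for the second after the job is handed in, while the arm keeps its last pose, push and grip.
It also fails if it takes over 67 s, if anything falls off the work surface, if the arm or the gripper's body presses on something with over 40 N, if the wrist force passes 120 N, or if a joint passes its speed limit or range.

### The arm

A 6-joint arm with a two-finger parallel gripper is mounted at the origin on a cart in front of the work surface, level with it; the furniture and walls round the work are solid. World frame = base frame: x ahead of the robot, y to its left, z up, the work surface at z = 0. Lengths are in m, angles in rad, forces in N, time in s.
With the tool pointing down it reaches from about 0.35 to 0.775 m from the base axis. Payload 7.3 kg.
Tool frame: the origin (TCP) lies midway between the tips of the shut fingers; the grasp point (between the pads) lies 19 mm behind it (robot.grip_depth is the z of the grasp point in the tool frame, in m); z points along the fingers, y is the line along which they close (so a half turn about z gives the same grasp; the last joint's range is limited). The gripper opens to 92 mm and grips with 3 to 60 N. Pads are 19 mm wide; open, the fingers measure 130 mm over their backs; the gripper's body (75 mm by 190 mm) begins 47 mm behind the grasp point.
Start: joints at [1.17, 0.342, 1.524, -0, 1.275, -0.146], TCP at [0.132, 0.508, 0.227] pointing down, gripper open.
Joint ranges: [-2.53, 2.53], [-0.77, 2.02], [0.04, 2.7], [-1, 4.14], [0.28, 2.66], [-3.11, 3.11]. Speed limits (rad/s): [2.57, 2.57, 3.14, 3.14, 3.14, 3.14].

### API

Orientations are given as [roll, pitch, yaw] about the fixed x, y, z axes, in that order (R = Rz(yaw) Ry(pitch) Rx(roll)).
In Python, from cell import robot, viewer gives the robot as it stands.
- The arm moves only by the tool step_arm, never from a script. Its argument "increments" is a list of rows, each an object with "delta_pos": the shift along the tool's x, y, z in cm, a list of three; "dr": the turn, a rotation vector about the tool's x, y, z in degrees, a list of three; "fingers": the closure, from -1 (fully open) to 1 (shut), so that 0 is half open. In form: [{"delta_pos": [tx, ty, tz], "dr": [wx, wy, wz], "fingers": fingers}, ...]. A call has exactly 5 rows; each row is the pose to reach, as a shift and turn from the pose commanded when the call began, along the tool's axes at that moment; what a row does not reach only later rows make up. A row lasts 1/8 s, in which the tool goes at most 62.5 mm and 10.7 degrees, less where a joint would pass 70% of its speed; a pose out of reach is approached as far as the arm can. A call with a gripper value outside its range is refused whole. The fingers move at their own pace and stop on an object; "newtons" is the grip in N (left out, the last holds). Time passes only in rows, so rows that repeat a pose let the fingers close, or fill a call up. It gives the time, the measured TCP pose, the force, the opening and the grip force at its end, in the units of the state.
- robot.observe(): the state, without advancing time (a new reading comes with each control period).
- viewer.read_camera(name): name is "scene" or "top"; returns the picture (480x640x3 uint8, red, green, blue); there is no depth.
- viewer.camera_params(name): a dict with "K" (3x3 intrinsics, pixels), "k1" (the pictures are not rectified: a ray, as slopes to the right and down, at radius r is drawn at 1 + k1 r^2 times it, then the intrinsics apply), "T" (4x4, takes a point from camera to world coordinates). Camera axes: x right, y down, z forward; pixel columns grow to the right and rows downward; lengths in m; the calibration is good to about 2 mm. A picture is of the moment at which its call begins. camera_params takes no time and is no camera call.
- robot.hand_in(): hands the job in; it is judged then, once.
The state is a dict: "time": time; "qpos": joint angles; "qvel": joint speeds; "joint_efforts": joint torques, N m; "tool_pos": TCP position; "tool_rot": TCP orientation; "contact_force": force on the tool from outside, world axes, zero at the start; "torque": the same for the moment, N m; "opening": finger opening in m; "grip_force": force on a finger pad.
Only numpy, scipy, OpenCV 4.12 (cv2) and the standard library are available. Lean on these libraries where they do the work, as an engineer would, in place of code of your own. Each camera call takes 0.05 s, during which the arm holds its last target. There are 200 camera calls.

## Working session

There is one attempt and no reset: what is moved stays moved. The work goes in short steps, Python scripts to look and compute and a tool call to move; the robot and the scene stay as the last step left them, time stands still between calls to the robot, and variables do not carry over. Pictures are saved under pics/ and viewed, at most 10 in all, crops included, and the job is handed in when it is done.

Besides the shell and the picture viewer there is one more tool, called after "Emit:" as name([rows], argument=value, ...), one row to a line, values as JSON. step_arm: Moves the arm, as the interface text tells. Its arguments: {"type":"object","properties":{"increments":{"type":"array"},"newtons":{"type":"number"}},"required":["increments"]}

```bash
mkdir -p pics; ls
python3 - <<'E'
from cell import robot, viewer
import cv2
for n in("scene","top"):
    cv2.imwrite(f"pics/{n}0.png",viewer.read_camera(n)[:,:,::-1]); p=viewer.camera_params(n); print(n,p["K"],p["k1"],p["T"])
print(robot.observe(),robot.grip_depth)
E
```

```text
pics
scene [[502.49874499   0.         325.76089445]
 [  0.         502.49874499 233.31197476]
 [  0.           0.           1.        ]] 0.021588061071144807 [[ 0.70888822 -0.4477085   0.5450088  -0.18969607]
 [-0.70516701 -0.43373712  0.56090248 -0.7767026 ]
 [-0.01473026 -0.78193939 -0.6231804   0.98498454]
 [ 0.          0.          0.          1.        ]]
top [[616.01421213   0.         326.19772326]
 [  0.         616.01421213 252.42486765]
 [  0.           0.           1.        ]] -0.10032500140740483 [[ 2.01407107e-03 -9.92411790e-01  1.22942191e-01  3.85381371e-01]
 [-9.99922030e-01 -4.83508104e-04  1.24780181e-02 -3.40478853e-02]
 [-1.23238887e-02 -1.22957737e-01 -9.92335385e-01  1.57520810e+00]
 [ 0.00000000e+00  0.00000000e+00  0.00000000e+00  1.00000000e+00]]
{'time': 0.1, 'qpos': array([ 1.17000874e+00,  3.42636028e-01,  1.52490155e+00, -4.09325530e-05,
        1.27541579e+00, -1.45990176e-01]), 'qvel': array([ 1.33404210e-04, -1.43196632e-03, -1.97530962e-03,  2.21521018e-04,
       -1.67630483e-04, -7.76862095e-05]), 'joint_efforts': array([ 2.04628821e-03, -4.32001019e+01, -2.44694853e+01,  7.18493946e-02,
        5.25889895e-02, -1.66159992e-05]), 'tool_pos': array([0.13216923, 0.50771787, 0.22613026]), 'tool_rot': array([-3.14024072e+00, -1.59218407e-04,  2.88680708e+00]), 'contact_force': array([ 0.09888963, -0.32797657, -0.17000235]), 'torque': array([-0.01151819, -0.02921872, -0.04352476]), 'grip_force': 0.0, 'opening': 0.09153694296811683} -0.0188
```

View pics/scene0.png

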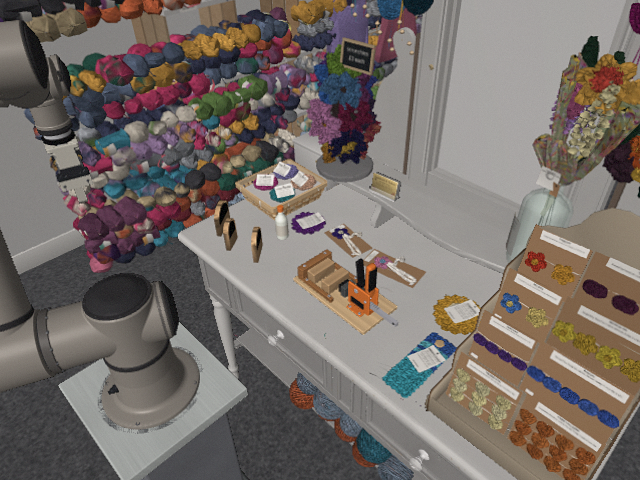

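View pics/top0.png

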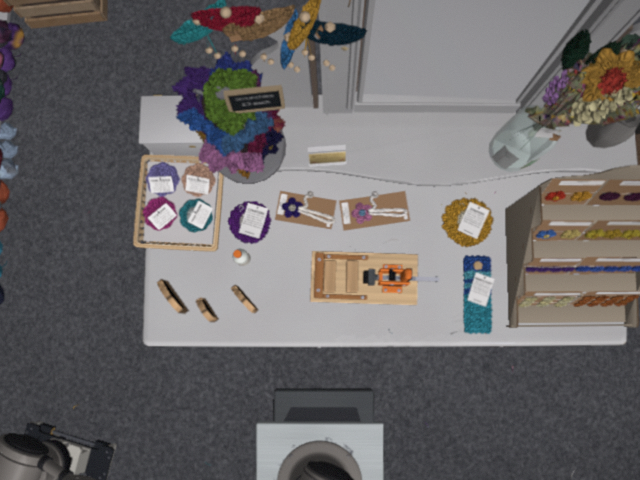

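The scene shows three blanks at left (scene ~(220,215), (230,233), (257,243); top ~(172,295), (206,310), (245,298)) and the jig at top ~(365,277), with the fence to the left (+y world). Zooming in.

```bash
cat > h.py <<'E'
import numpy as np, cv2
from cell import robot, viewer
from scipy.spatial.transform import Rotation as R
P={n:viewer.camera_params(n) for n in("scene","top")}
def ray(n,u,v):
    p=P[n];K=p["K"];d=np.array([(u-K[0,2])/K[0,0],(v-K[1,2])/K[1,1]]);s=d.copy()
    for _ in range(20): s=d/(1+p["k1"]*(s@s))
    T=p["T"]; return T[:3,3],T[:3,:3]@np.array([s[0],s[1],1])
def pix(n,u,v,z):
    o,d=ray(n,u,v); return o+d*(z-o[2])/d[2]
def proj(n,X):
    p=P[n];T=p["T"];c=(np.atleast_2d(X)-T[:3,3])@T[:3,:3];s=c[:,:2]/c[:,2:]
    s=s*(1+p["k1"]*(s**2).sum(1,keepdims=True)); return s*[p["K"][0,0],p["K"][1,1]]+p["K"][:2,2]
def snap(n,name):
    im=np.ascontiguousarray(viewer.read_camera(n)[:,:,::-1]); cv2.imwrite(f"pics/{name}.png",im); return im
def crop(im,x,y,w,h,f): return cv2.resize(im[y:y+h,x:x+w],None,fx=f,fy=f,interpolation=cv2.INTER_CUBIC)
E
python3 - <<'E'
from h import *
t=cv2.imread("pics/top0.png"); s=cv2.imread("pics/scene0.png")
a=crop(t,150,270,120,60,6);  b=crop(t,300,242,130,70,6)[:,:720]
cv2.imwrite("pics/c1.png",np.vstack([crop(t,150,275,130,50,6),crop(t,305,243,130,50+10,6)][0:2])[:600])
cv2.imwrite("pics/c2.png",np.hstack([crop(s,205,195,70,75,5.7),crop(s,290,240,70,75,5.7)]))
E
```

```text
(no output)
```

View pics/c1.png

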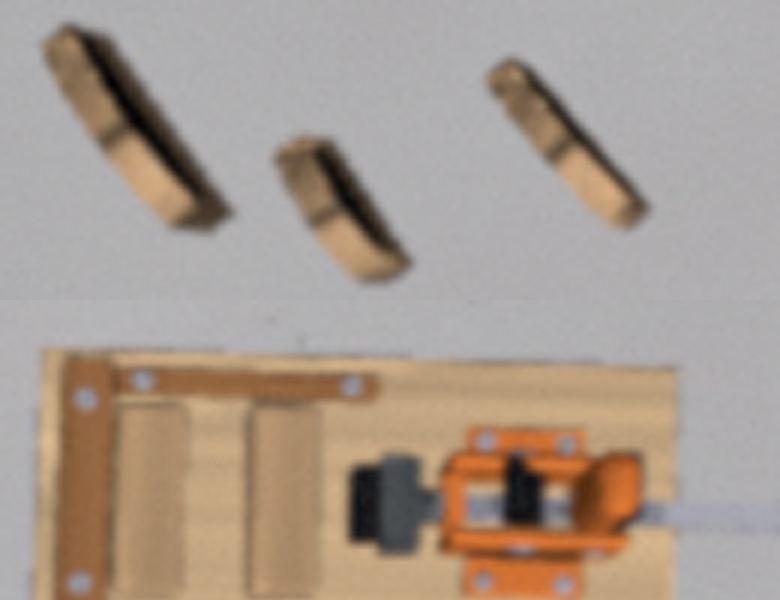

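View pics/c2.png

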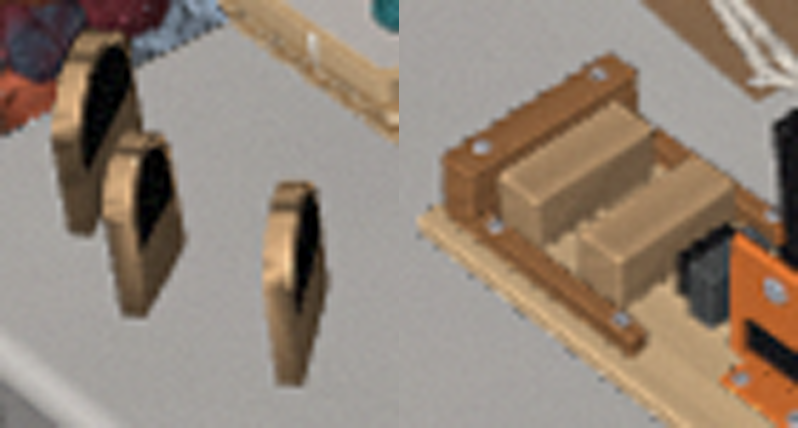

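Largest-looking blank is at left (~(172,295)), smallest in the middle, medium at right (~(245,298)). I'll fit silhouettes in both cameras to confirm the widths and get poses, and fit the jig base.

```bash
cat > fit.py <<'E'
from h import *
from scipy.optimize import minimize
def mask(im):
    hsv=cv2.cvtColor(im,cv2.COLOR_BGR2HSV); return ((hsv[...,1]>60)|(hsv[...,2]<70)).astype(np.uint8)
def hull(n,X,S=4):
    p=proj(n,X); return cv2.convexHull(np.round((p+0.5)*S*16).astype(np.int32))
def blank(w,x,y,a):
    h=w/2; th=np.linspace(0,np.pi,15)
    prof=[(-h,0),(h,0)]+[(h*np.cos(t),.064+.028*np.sin(t)) for t in th]
    L=np.array([(u,s,z) for u,z in prof for s in(-.007,.007)])
    c,s=np.cos(a),np.sin(a); return L@np.array([[c,s,0],[-s,c,0],[0,0,1]])+[x,y,0]
def box(x0,x1,y0,y1,z0,z1,q):
    L=np.array([(x,y,z) for x in(x0,x1) for y in(y0,y1) for z in(z0,z1)])
    c,s=np.cos(q[2]),np.sin(q[2]); return L@np.array([[c,s,0],[-s,c,0],[0,0,1]])+[q[0],q[1],0]
def cost(bodies,masks,rois,S=4):
    t=0
    for n in masks:
        x,y,w,h=rois[n]; im=np.zeros((h*S,w*S),np.uint8)
        for b in bodies:
            p=(proj(n,b)+.5-[x,y])*S; cv2.fillPoly(im,[cv2.convexHull(np.round(p*16).astype(np.int32))],1,shift=4)
        m=cv2.resize(masks[n][y:y+h,x:x+w].astype(np.float32),None,fx=S,fy=S,interpolation=cv2.INTER_LINEAR)>.5
        t+=1-(m&(im>0)).sum()/(m|(im>0)).sum()
    return t
def run(f,x0,d):
    sx=np.vstack([x0]+[np.array(x0)+np.eye(3)[i]*d[i] for i in range(3)])
    r=minimize(f,x0,method="Nelder-Mead",options=dict(initial_simplex=sx,xatol=1e-5,fatol=1e-5,maxiter=200)); return r
E
cat > a.py <<'E'
from fit import *
t=cv2.imread("pics/top0.png"); s=cv2.imread("pics/scene0.png"); M={"top":mask(t),"scene":mask(s)}
for u,v,r in [(172,295,(152,273,40,45)),(206,310,(192,294,28,31)),(245,298,(228,280,34,36))]:
    x,y,_=pix("top",u,v,.05); 
    for w in(.064,.08,.096):
        best=min((run(lambda q:cost([blank(w,*q)],{"top":M["top"]},{"top":r}),(x,y,a),(.01,.01,.2)) for a in(.7,1.2,-.7)),key=lambda r:r.fun)
        print(w,best.x.round(4),round(best.fun,3), proj("scene",[best.x[0],best.x[1],.04]).round())
x,y,_=pix("top",365,278,.01)
r={"top":(300,240,125,75)}
def f(q): return cost([box(-.065,.065,-.136,.136,0,.012,q),box(-.055,.055,.09,.11,.012,.054,q),box(-.019,.019,-.122,-.048,.012,.086,q)],{"top":M["top"]},r)
b=run(f,(x,y,0.),(.01,.01,.05)); print("jig",b.x.round(4),b.fun)
im=t.copy()
for h in (box(-.065,.065,-.136,.136,.012,.012,b.x),box(-.045,.045,-.022,.09,.026,.026,b.x)):
    cv2.polylines(im,[cv2.convexHull(proj("top",h).astype(np.float32)).round().astype(int)],True,(0,0,255))
print(proj("top",box(-.065,.065,-.136,.136,.012,.012,b.x)).round(1)[::2])
E
python3 a.py
```

```text
0.064 [0.4671 0.3756 0.5858] 0.309 [[221. 216.]]
0.08 [0.4656 0.3738 0.62  ] 0.19 [[221. 216.]]
0.096 [0.4646 0.3737 0.6892] 0.185 [[220. 217.]]
0.064 [0.4331 0.2859 0.6862] 0.209 [[229. 233.]]
0.08 [0.4244 0.2775 0.6717] 0.288 [[228. 236.]]
0.096 [0.4181 0.2732 0.6729] 0.29 [[227. 237.]]
0.064 [0.4568 0.189  0.7431] 0.254 [[255. 244.]]
0.08 [0.4588 0.1912 0.7688] 0.205 [[255. 243.]]
0.096 [0.4534 0.1861 0.7588] 0.308 [[255. 245.]]
jig [ 0.5153 -0.1099 -0.0266] 0.07950753391114196
[[416.8 304.3]
 [309.5 301.4]
 [417.4 253.4]
 [311.1 250.5]]
```

Widths sort out as left = wide, centre = narrow, right = middle. I'll refine the target blank and jig using both cameras and overlay the result.

```bash
cat > b.py <<'E'
from fit import *
t=cv2.imread("pics/top0.png"); s=cv2.imread("pics/scene0.png"); M={"top":mask(t),"scene":mask(s)}
r={"top":(228,280,34,36),"scene":(247,222,20,44)}
b=run(lambda q:cost([blank(.08,*q)],M,r),(.458,.19,.77),(.005,.005,.1)); print("blank",b.x.round(4),b.fun)
rj={"top":(300,240,125,75)}
def bod(q): return [box(-.065,.065,-.136,.136,0,.012,q),box(-.055,.055,.09,.11,.012,.054,q),box(-.019,.019,-.122,-.048,.012,.086,q)]
j=run(lambda q:cost(bod(q),{"top":M["top"]},rj),(.515,-.11,-.027),(.005,.005,.02)); print("jig",j.x)
q=j.x
def ov(n,im,x,y,w,h,f):
    c=crop(im,x,y,w,h,f)
    def pl(P,col):
        p=(proj(n,P)+.5-[x,y])*f; cv2.polylines(c,[cv2.convexHull(p.astype(np.float32)).round().astype(int)],True,col)
    pl(blank(.08,*b.x),(0,0,255))
    pl(box(-.065,.065,-.136,.136,.012,.012,q),(0,0,255)); pl(box(-.045,.045,-.022,.09,.026,.026,q),(255,0,0)); pl(box(-.055,.055,.09,.09,.054,.054,q),(0,255,0))
    pl(box(-.04,.04,.06,.09,.048,.048,q),(255,255,0)); pl(box(-.04,.04,.002,.032,.048,.048,q),(255,255,0)); pl(box(-.011,.011,-.068,-.068,.159,.159,q),(255,0,255)); pl(box(-.013,.013,-.116,-.098,.169,.169,q),(255,0,255))
    return c
A=ov("top",t,300,242,125,68,4.6);B=ov("scene",s,290,240,115,100,3)[:,:345];C=ov("scene",s,240,215,35,60,5);D=ov("top",t,225,275,40,50,5)
out=np.zeros((600,800,3),np.uint8)
for im,x,y in((A,0,0),(B,0,312),(C,590,0),(D,590,305)): 
    im=im[:600-y,:800-x]; out[y:y+im.shape[0],x:x+im.shape[1]]=im
cv2.imwrite("pics/ov1.png",out)
E
python3 b.py
```

```text
blank [0.4612 0.1904 0.7364] 0.34641892315530554
jig [ 0.51535422 -0.11045433 -0.0280075 ]
```

View pics/ov1.png

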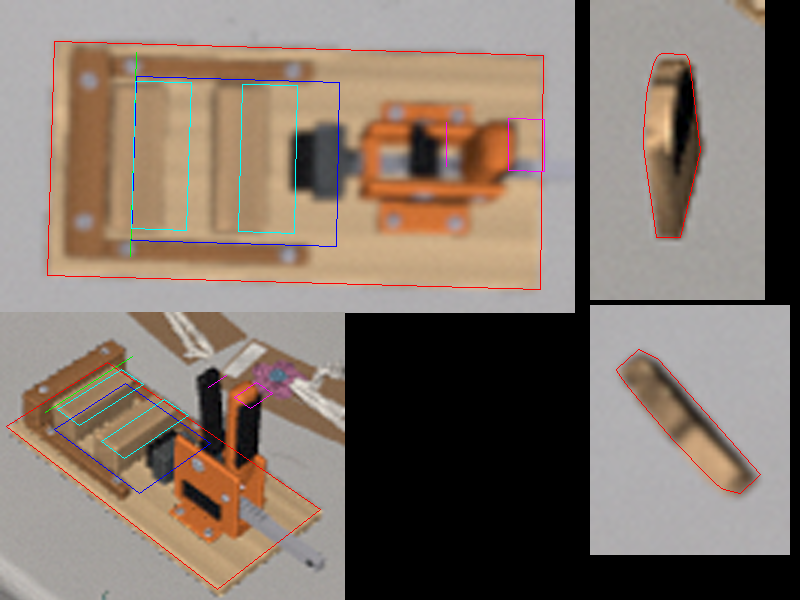

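The overlay shows x, yaw and the base outline fit, but the jig origin lies ~14 mm further to +y than the base's centre (rail ends at panel (313,83) vs predicted (340,83)). I'll pin this down with brightness profiles.

```bash
cat > c.py <<'E'
from fit import *
from scipy.signal import find_peaks
t=cv2.GaussianBlur(cv2.imread("pics/top0.png"),(0,0),.6).astype(np.float32); s=cv2.imread("pics/scene0.png").astype(np.float32)
q=[.51535,-.11045,-.028]; q[0]-=.0145*np.sin(q[2]); q[1]+=.0145*np.cos(q[2])
print("jig shifted",q)
c,sn=np.cos(q[2]),np.sin(q[2])
def prof(im,n,pts,lab,ax):
    W=np.array([[q[0]+c*x-sn*y,q[1]+sn*x+c*y,z] for x,y,z in pts]).reshape(-1,3)
    p=proj(n,W).astype(np.float32); v=cv2.remap(im,p[:,0].reshape(1,-1),p[:,1].reshape(1,-1),cv2.INTER_CUBIC)[0]
    return v
def edges(n,im,fix,z,rng,axis,lab):
    ys=np.arange(*rng,.0005); V=0
    for f in fix: V=V+prof(im,n,[((f,y,z) if axis=='y' else (y,f,z)) for y in ys],lab,axis)
    V=V/len(fix); g=np.linalg.norm(np.gradient(V,axis=0),axis=1); pk=find_peaks(g,height=g.max()*.25,distance=6)[0]
    print(n,lab,[(round(float(ys[k]*1000),1),round(float(g[k]),1)) for k in pk])
for n,im in(("top",t),("scene",s)):
    edges(n,im,(.049,.051,.053),.026,(-.05,.01),'y',"rail+ end (-22)")
    edges(n,im,(-.049,-.051,-.053),.026,(-.05,.01),'y',"rail- end (-22)")
    edges(n,im,np.arange(-.03,.031,.01),.048,(-.02,.1),'y',"feet at z48")
    edges(n,im,np.arange(-.04,.041,.01),.054,(.07,.13),'y',"fence at z54 (90)")
    edges(n,im,np.arange(-.018,.0,.004),.026,(-.07,.07),'x',"rails x inner +-45")
    edges(n,im,np.arange(-.008,.009,.004),.159,(-.09,-.03),'y',"trig top")
    edges(n,im,np.arange(-.008,.009,.004),.169,(-.14,-.08),'y',"grip top")
E
python3 c.py
```

```text
jig shifted [np.float64(0.5157559469514128), np.float64(-0.09595568362865504), -0.028]
top rail+ end (-22) [(-23.0, 6.9), (-15.5, 7.9), (-8.0, 7.7), (-3.0, 2.7)]
top rail- end (-22) [(-23.0, 9.4), (-15.0, 9.9), (-8.0, 8.9), (-3.0, 3.5)]
top feet at z48 [(-10.5, 9.9), (-5.5, 3.0), (1.5, 4.3), (29.5, 4.9), (34.0, 7.5), (57.0, 3.6), (86.5, 7.9)]
top fence at z54 (90) [(86.5, 7.0), (105.0, 2.8), (111.5, 10.4), (120.0, 4.5)]
top rails x inner +-45 [(-66.0, 4.6), (-61.0, 2.9), (-58.0, 7.0), (-53.5, 2.8), (-44.0, 10.9), (-15.5, 10.5), (17.5, 10.2), (43.0, 7.8), (57.0, 10.1), (62.0, 5.5), (65.5, 4.9)]
top trig top [(-88.5, 6.8), (-79.0, 12.2), (-74.5, 5.7), (-65.0, 16.3), (-61.0, 7.2), (-49.5, 4.2), (-42.0, 6.5), (-33.0, 9.2)]
top grip top [(-128.5, 4.2), (-117.0, 10.4), (-113.0, 5.3), (-105.5, 3.6), (-101.0, 6.6), (-94.0, 2.8), (-89.5, 7.9), (-82.5, 2.9)]
scene rail+ end (-22) [(-49.0, 18.8), (-44.0, 5.6), (-22.5, 8.9), (-16.5, 17.7), (-11.5, 5.0), (-8.0, 11.0)]
scene rail- end (-22) [(-32.0, 16.6), (-26.0, 8.8), (-16.0, 11.0), (-8.0, 8.7)]
scene feet at z48 [(-15.5, 7.7), (-1.0, 9.4), (27.5, 4.6), (32.0, 4.9), (54.5, 9.1), (83.5, 10.7), (91.0, 7.2)]
scene fence at z54 (90) [(78.5, 14.2), (85.5, 6.8), (102.0, 4.9), (108.5, 15.0)]
scene rails x inner +-45 [(-62.5, 13.7), (-55.5, 8.6), (-51.5, 4.2), (-48.5, 4.3), (-45.5, 4.9), (-42.5, 8.6), (-17.0, 7.6), (-11.5, 4.3), (-7.5, 4.4), (23.0, 5.2), (27.0, 6.1), (33.5, 7.8), (38.5, 5.2), (46.0, 5.9), (49.5, 5.3), (54.0, 8.7), (62.5, 7.9), (66.5, 6.9)]
scene trig top [(-67.5, 31.1), (-53.5, 10.9)]
scene grip top [(-138.0, 5.8), (-135.0, 6.8), (-132.0, 6.4), (-125.5, 12.0), (-119.5, 6.1), (-106.0, 8.1), (-98.5, 7.7), (-92.5, 3.8), (-89.0, 3.4), (-85.5, 10.0)]
```

```bash
cat > go.py <<'E'
import sys; from h import *
def go(x,y,z,yaw):
    s=robot.observe(); A=R.from_euler("xyz",s["tool_rot"]); B=R.from_euler("xyz",[np.pi,0,yaw])
    d=A.inv().apply(np.array([x,y,z])-s["tool_pos"])*100; w=(A.inv()*B).as_rotvec(degrees=True)
    print("t",round(s["time"],2),"dpos cm",d.round(2),"dr",w.round(1),"F",s["contact_force"].round(1),"q",s["qpos"].round(2),"open",s["opening"].round(4),"gf",s["grip_force"].round(2))
if __name__=="__main__": go(*map(float,sys.argv[1:]))
E
python3 go.py .460 .190 .20 .75
```

```text
Traceback (most recent call last):
  File "go.py", line 6, in <module>
    if __name__=="__main__": go(*map(float,sys.argv[1:]))
                             ~~^^^^^^^^^^^^^^^^^^^^^^^^^^
  File "go.py", line 5, in go
    print("t",round(s["time"],2),"dpos cm",d.round(2),"dr",w.round(1),"F",s["contact_force"].round(1),"q",s["qpos"].round(2),"open",s["opening"].round(4),"gf",s["grip_force"].round(2))
                                                                                                                                    ^^^^^^^^^^^^^^^^^^
AttributeError: 'float' object has no attribute 'round'
```

```bash
sed -i 's/s\["opening"\].round(4)/round(s["opening"],4)/; s/s\["grip_force"\].round(2)/round(s["grip_force"],2)/' go.py; python3 go.py .460 .190 .20 .75
```

```text
t 0.1 dpos cm [-39.73 -22.48   2.64] dr [-1.000e-01  1.000e-01  1.224e+02] F [ 0.1 -0.3 -0.2] q [ 1.17  0.34  1.52 -0.    1.28 -0.15] open 0.0915 gf 0.0
```

Emit:
step_arm([
  {"delta_pos":[-4.8,-2.7,0.2],"dr":[0,0,10.5],"fingers":0.0},
  {"delta_pos":[-9.6,-5.4,0.2],"dr":[0,0,21],"fingers":0.0},
  {"delta_pos":[-14.4,-8.1,0.2],"dr":[0,0,31.5],"fingers":0.0},
  {"delta_pos":[-19.2,-10.8,0.2],"dr":[0,0,42],"fingers":0.0},
  {"delta_pos":[-24,-13.5,0.2],"dr":[0,0,52.5],"fingers":0.0},
])

```text
time: 0.72
tool_pos: [0.3314, 0.3155, 0.2246]
tool_rot: [-3.141, -0.0, 1.965]
contact_force: [0.6, -0.0, 0.6]
opening: 0.0477
grip_force: 0.0
```

```bash
python3 go.py .460 .190 .20 .75
```

```text
t 0.72 dpos cm [-16.52   7.06   2.45] dr [-0.   0.  69.6] F [ 0.6 -0.   0.6] q [0.59 0.22 1.7  0.   1.22 0.2 ] open 0.0477 gf 0.0
```

Emit:
step_arm([
  {"delta_pos":[-3.3,1.4,0.4],"dr":[0,0,10.6],"fingers":0.0},
  {"delta_pos":[-6.6,2.8,0.8],"dr":[0,0,21.2],"fingers":0.0},
  {"delta_pos":[-9.9,4.2,1.2],"dr":[0,0,31.8],"fingers":0.0},
  {"delta_pos":[-13.2,5.6,1.6],"dr":[0,0,42.4],"fingers":0.0},
  {"delta_pos":[-16.5,7.1,2.0],"dr":[0,0,53],"fingers":0.0},
])

```text
time: 1.35
tool_pos: [0.4607, 0.1916, 0.2043]
tool_rot: [-3.141, 0.0, 1.039]
contact_force: [0.9, 0.4, -0.8]
opening: 0.046
grip_force: 0.0
```

```bash
python3 go.py .460 .190 .15 .75
```

```text
t 1.35 dpos cm [-0.17  0.03  5.43] dr [-0.   0.  16.6] F [ 0.9  0.4 -0.8] q [0.24 0.31 1.63 0.   1.2  0.77] open 0.046 gf 0.0
```

Emit:
step_arm([
  {"delta_pos":[-0.1,0,2],"dr":[0,0,8],"fingers":0.0},
  {"delta_pos":[-0.1,0,5],"dr":[0,0,16.6],"fingers":0.0},
  {"delta_pos":[-0.1,0,8.0],"dr":[0,0,16.6],"fingers":0.0},
  {"delta_pos":[-0.1,0,8.5],"dr":[0,0,16.6],"fingers":0.0},
  {"delta_pos":[-0.1,0,8.5],"dr":[0,0,16.6],"fingers":0.0},
])

```text
time: 1.98
tool_pos: [0.4598, 0.1918, 0.1201]
tool_rot: [-3.142, -0.0, 0.756]
contact_force: [0.3, -0.2, 0.8]
opening: 0.0461
grip_force: 0.0
```

```bash
python3 - <<'E'
from h import *
a=snap("scene","s1");b=snap("top","t1")
cv2.imwrite("pics/v1.png",np.hstack([crop(a,225,170,80,100,5),crop(b,215,260,80,100,5)]))
E
python3 go.py .46 .19 .06 .75
```

```text
t 2.08 dpos cm [-0.17  0.11  6.09] dr [ 0.1 -0.1  0.3] F [1.1 0.  0.7] q [0.24 0.41 1.75 0.   0.98 1.06] open 0.0457 gf 0.0
```

View pics/v1.png

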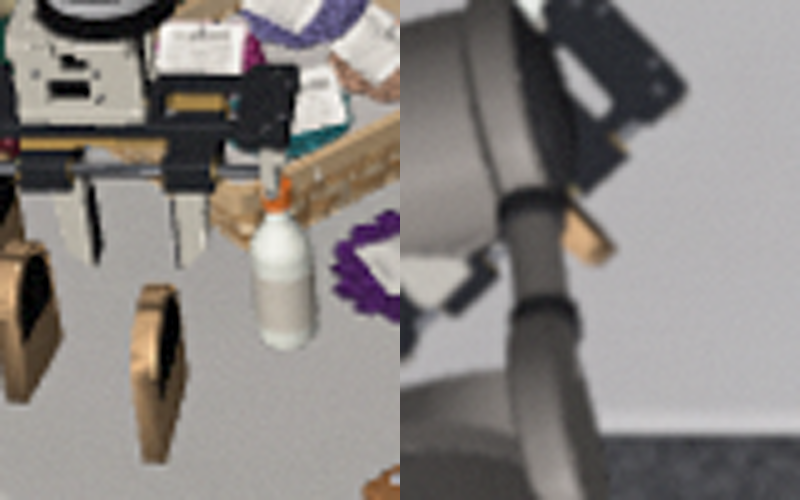

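Fingers straddle the blank's axis (tips at panel (98,265) and (182,265), blank top (158,287)). A check by projection, then descend.

Run:
```python
from h import *
for z in(.12,.092):
    print((proj("scene",[.4605,.1910,z])-[225,170]+.5)*5)
c,s=np.cos(.756),np.sin(.756)
for d in(-.0229,.0229): print((proj("scene",[.4598-s*d,.1918+c*d,.121])-[225,170]+.5)*5)
print(pix("top",240,257,.09),pix("scene",282,237,0))
```

```text
[[140.97071956 258.74440669]]
[[146.0777348  297.32910585]]
[[178.86827638 257.60368245]]
[[ 99.0528686  256.98146888]]
[0.5580519  0.19463588 0.09      ] [0.5635936  0.19491778 0.        ]
```

Emit:
step_arm([
  {"delta_pos":[-0.1,0.1,2],"dr":[0,0,0],"fingers":0.0},
  {"delta_pos":[-0.1,0.1,4.5],"dr":[0,0,0],"fingers":0.0},
  {"delta_pos":[-0.1,0.1,6.0],"dr":[0,0,0],"fingers":0.0},
  {"delta_pos":[-0.1,0.1,6.0],"dr":[0,0,0],"fingers":0.3},
  {"delta_pos":[-0.1,0.1,6.0],"dr":[0,0,0],"fingers":0.6},
], newtons=12)

```text
time: 2.7
tool_pos: [0.4603, 0.1905, 0.0606]
tool_rot: [3.141, -0.001, 0.756]
contact_force: [-0.6, 0.4, -0.5]
opening: 0.0305
grip_force: 0.0
```

Emit:
step_arm([
  {"delta_pos":[0,0,0],"dr":[0,0,0],"fingers":0.75},
  {"delta_pos":[0,0,0],"dr":[0,0,0],"fingers":0.9},
  {"delta_pos":[0,0,0],"dr":[0,0,0],"fingers":1},
  {"delta_pos":[0,0,0],"dr":[0,0,0],"fingers":1},
  {"delta_pos":[0,0,0],"dr":[0,0,0],"fingers":1},
], newtons=12)

```text
time: 3.32
tool_pos: [0.46, 0.1904, 0.0603]
tool_rot: [3.141, -0.001, 0.756]
contact_force: [0.3, 0.0, 6.1]
opening: 0.0138
grip_force: 12.0
```

Emit:
step_arm([
  {"delta_pos":[0,0,-1],"dr":[0,0,0],"fingers":1},
  {"delta_pos":[0,0,-3],"dr":[0,0,0],"fingers":1},
  {"delta_pos":[0,0,-5.5],"dr":[0,0,0],"fingers":1},
  {"delta_pos":[0,0,-8],"dr":[0,0,0],"fingers":1},
  {"delta_pos":[0,0,-10],"dr":[0,0,0],"fingers":1},
], newtons=15)

```text
time: 3.95
tool_pos: [0.4596, 0.1903, 0.1611]
tool_rot: [3.141, -0.001, 0.756]
contact_force: [0.1, -0.2, -0.3]
opening: 0.0141
grip_force: 15.0
```

```bash
python3 go.py .5165 -.0525 .16 -.028
```

```text
t 3.95 dpos cm [-12.52  21.57   0.11] dr [-0.  -0.  44.9] F [ 0.1 -0.2 -0.3] q [0.24 0.36 1.7  0.   1.09 1.05] open 0.0141 gf 15.0
```

Emit:
step_arm([
  {"delta_pos":[-2.5,4.3,0],"dr":[0,0,9],"fingers":1},
  {"delta_pos":[-5,8.6,0],"dr":[0,0,18],"fingers":1},
  {"delta_pos":[-7.5,12.9,0],"dr":[0,0,27],"fingers":1},
  {"delta_pos":[-10,17.2,0],"dr":[0,0,36],"fingers":1},
  {"delta_pos":[-12.5,21.6,0],"dr":[0,0,44.9],"fingers":1},
])

```text
time: 4.58
tool_pos: [0.5168, -0.0541, 0.1601]
tool_rot: [-3.141, -0.0, -0.033]
contact_force: [0.0, 0.4, -1.0]
opening: 0.0138
grip_force: 15.0
```

```bash
python3 go.py .5165 -.0525 .125 -.028
python3 - <<'E'
from h import *
a=snap("scene","s2");b=snap("top","t2")
c=crop(a,285,215,105,100,5.5); d=crop(b,300,240,75,75,3)
q=[.5155,-.0985,-.028]; cc,s=np.cos(q[2]),np.sin(q[2])
st=robot.observe(); x,y,z=st["tool_pos"]; yaw=st["tool_rot"][2]; c2,s2=np.cos(yaw),np.sin(yaw)
def pl(L,ang,o,col):
    L=np.array(L); W=np.c_[o[0]+np.cos(ang)*L[:,0]-np.sin(ang)*L[:,1],o[1]+np.sin(ang)*L[:,0]+np.cos(ang)*L[:,1],L[:,2]]
    p=(proj("scene",W)+.5-[285,215])*5.5; cv2.polylines(c,[p.round().astype(int)],True,col)
r=lambda x,y0,y1,z:[(-x,y0,z),(x,y0,z),(x,y1,z),(-x,y1,z)]
pl(r(.04,.060,.090,.048),q[2],q,(255,255,0)); pl(r(.045,-.022,.09,.026),q[2],q,(255,0,0))
pl(r(.04,-.007,.007,.048),yaw,(x,y),(0,0,255)); pl(r(.04,-.007,.007,z-.0603),yaw,(x,y),(0,255,0))
cv2.imwrite("pics/v2.png",c); print(c.shape)
E
```

```text
t 4.58 dpos cm [-0.04 -0.16  3.51] dr [-0.  -0.  -0.3] F [ 0.   0.4 -1. ] q [-0.25  0.4   1.64  0.    1.11  1.35] open 0.0138 gf 15.0
(550, 578, 3)
```

View pics/v2.png

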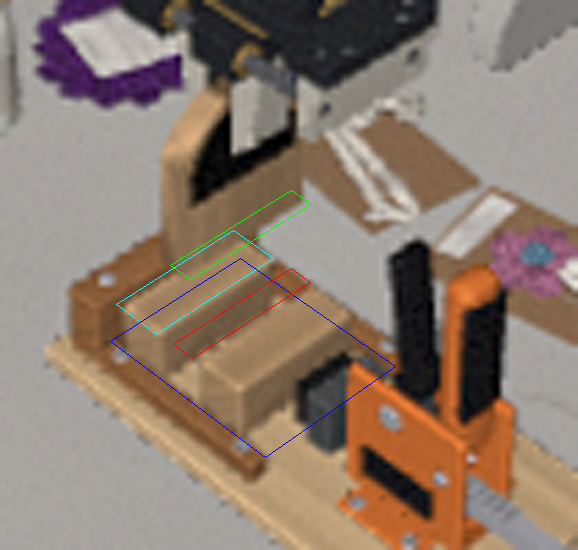

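The blank hangs over the opening; overlay outlines (feet cyan at (117,305)-(272,258), actual ~6 px lower) suggest the feet sit ~2 mm further to -y, and the blank ~4 mm to -x in the grip. Quantify both.

Run:
```python
from h import *
from scipy.signal import find_peaks
a=cv2.imread("pics/s2.png").astype(np.float32)
st=robot.observe(); X,Y,Z=st["tool_pos"]; yaw=st["tool_rot"][2]
def loc(o,ang,L):
    L=np.atleast_2d(L); return np.c_[o[0]+np.cos(ang)*L[:,0]-np.sin(ang)*L[:,1],o[1]+np.sin(ang)*L[:,0]+np.cos(ang)*L[:,1],L[:,2]]
def ed(o,ang,mk,ts,fix,lab):
    V=0
    for f in fix:
        p=proj("scene",loc(o,ang,[mk(t,f) for t in ts])).astype(np.float32)
        V=V+cv2.remap(a,p[:,0].reshape(1,-1),p[:,1].reshape(1,-1),cv2.INTER_LINEAR)[0]
    g=np.linalg.norm(np.gradient(V/len(fix),axis=0),axis=1)
    pk=find_peaks(g,height=g.max()*.3,distance=5)[0]; print(lab,[(round(float(ts[k])*1000,1),round(float(g[k]),1)) for k in pk])
zb=Z-.0603
ed((X,Y),yaw,lambda t,f:(t,-.007,zb+f),np.arange(.02,.06,.0005),np.arange(.01,.06,.005),"blank right edge, want 40")
ed((X,Y),yaw,lambda t,f:(t,.007,zb+f),np.arange(-.06,-.02,.0005),np.arange(.01,.06,.005),"blank left far edge, want -40")
ed((X,Y),yaw,lambda t,f:(t,-.007,zb+f),np.arange(-.06,-.02,.0005),np.arange(.01,.03,.005),"blank left near edge, want -40")
q=(.5155,-.0985)
ed(q,-.028,lambda t,f:(f,t,.048),np.arange(-.02,.1,.0005),np.arange(-.035,.036,.005),"feet top y: 60,90 & front foot")
ed(q,-.028,lambda t,f:(t,f,.048),np.arange(-.06,.06,.0005),np.arange(.008,.028,.004),"front foot x +-40")
ed(q,-.028,lambda t,f:(f,t,.026),np.arange(-.04,.0,.0005),(-.052,-.05,-.048),"rail- end -22")
ed(q,-.028,lambda t,f:(t,f,.026),np.arange(-.07,-.03,.0005),np.arange(-.015,.05,.005),"rail- inner -45")
```

```text
blank right edge, want 40 [(26.5, 2.4), (29.5, 4.9), (32.0, 6.8), (35.0, 6.0), (41.0, 2.6), (44.0, 2.2), (53.0, 4.7)]
blank left far edge, want -40 [(-46.0, 5.6), (-41.5, 2.5), (-28.0, 3.6), (-24.5, 7.0), (-21.0, 2.9)]
blank left near edge, want -40 [(-57.0, 3.0), (-53.0, 3.1), (-48.0, 3.2), (-37.0, 1.2), (-31.5, 1.8)]
feet top y: 60,90 & front foot [(-13.0, 6.6), (1.5, 7.9), (31.5, 5.0), (57.0, 8.1), (86.5, 5.3)]
front foot x +-40 [(-58.5, 8.4), (-39.0, 5.2), (-34.5, 3.8), (42.0, 8.6)]
rail- end -22 [(-29.5, 13.2), (-22.5, 5.6), (-13.5, 8.6), (-5.5, 7.9)]
rail- inner -45 [(-69.5, 4.1), (-61.5, 11.0), (-55.0, 4.9), (-43.0, 6.9)]
```

```bash
python3 go.py .5235 -.053 .073 -.028
```

```text
t 4.67 dpos cm [ 0.55 -0.43  8.7 ] dr [ 0.1 -0.1 -0.4] F [-0.4  0.5 -0.4] q [-0.26  0.4   1.64 -0.    1.11  1.35] open 0.0139 gf 15.0
```

The arm was still settling when that picture was taken; remeasuring the blank at rest.

```bash
python3 - <<'E'
from h import *
from scipy.signal import find_peaks
a=snap("scene","s3").astype(np.float32)
st=robot.observe(); X,Y,Z=st["tool_pos"]; yaw=st["tool_rot"][2]; print(X,Y,Z,st["qvel"].round(4).max())
zb=Z-.0603
for lab,yy,lo,hi in(("right 40",-.007,.02,.06),("left far -40",.007,-.06,-.02)):
    ts=np.arange(lo,hi,.0005);V=0
    for f in np.arange(.01,.06,.005):
        W=np.c_[X+np.cos(yaw)*ts-np.sin(yaw)*yy,Y+np.sin(yaw)*ts+np.cos(yaw)*yy,0*ts+zb+f]; p=proj("scene",W).astype(np.float32)
        V=V+cv2.remap(a,p[:,0].reshape(1,-1),p[:,1].reshape(1,-1),cv2.INTER_LINEAR)[0]/10
    g=np.linalg.norm(np.gradient(V,axis=0),axis=1); pk=find_peaks(g,height=g.max()*.3,distance=5)[0]; print(lab,[(round(float(ts[k])*1000,1),round(float(g[k]),1)) for k in pk])
E
python3 go.py .5200 -.053 .073 -.028
```

```text
0.5169289712496474 -0.054682912743981 0.15977039768645385 0.0565
right 40 [(38.5, 10.3), (42.5, 4.1)]
left far -40 [(-39.0, 5.1), (-30.5, 2.0)]
t 4.72 dpos cm [ 0.3  -0.18  8.68] dr [-0.   0.  -0.2] F [-0.4  0.5 -1. ] q [-0.25  0.4   1.64  0.    1.11  1.35] open 0.0139 gf 15.0
```

Emit:
step_arm([
  {"delta_pos":[0.1,0,2],"dr":[0,0,0],"fingers":1},
  {"delta_pos":[0.1,0,4],"dr":[0,0,0],"fingers":1},
  {"delta_pos":[0.1,0,5],"dr":[0,0,0],"fingers":1},
  {"delta_pos":[0.1,0,5.5],"dr":[0,0,0],"fingers":1},
  {"delta_pos":[0.1,0,5.5],"dr":[0,0,0],"fingers":1},
])

```text
time: 5.35
tool_pos: [0.5178, -0.0523, 0.1049]
tool_rot: [-3.142, -0.0, -0.027]
contact_force: [-0.8, 0.3, -0.4]
opening: 0.0137
grip_force: 15.0
```

Emit:
step_arm([
  {"delta_pos":[0,0,0.8],"dr":[0,0,0],"fingers":1},
  {"delta_pos":[0,0,1.6],"dr":[0,0,0],"fingers":1},
  {"delta_pos":[0,0,2.3],"dr":[0,0,0],"fingers":1},
  {"delta_pos":[0,0,2.7],"dr":[0,0,0],"fingers":1},
  {"delta_pos":[0,0,2.7],"dr":[0,0,0],"fingers":1},
])

```text
time: 5.98
tool_pos: [0.5176, -0.0526, 0.0773]
tool_rot: [-3.141, 0.001, -0.028]
contact_force: [-0.4, -0.4, -0.4]
opening: 0.0138
grip_force: 15.0
```

No contact: the blank is now below the tops of the feet without touching. Lower the rest until it touches the base.

Emit:
step_arm([
  {"delta_pos":[0,0,0.2],"dr":[0,0,0],"fingers":1},
  {"delta_pos":[0,0,0.35],"dr":[0,0,0],"fingers":1},
  {"delta_pos":[0,0,0.5],"dr":[0,0,0],"fingers":1},
  {"delta_pos":[0,0,0.5],"dr":[0,0,0],"fingers":1},
  {"delta_pos":[0,0,0.5],"dr":[0,0,0],"fingers":1},
])

```text
time: 6.6
tool_pos: [0.5178, -0.0527, 0.0728]
tool_rot: [-3.142, -0.0, -0.028]
contact_force: [0.8, 0.6, -0.5]
opening: 0.0144
grip_force: 15.0
```

Emit:
step_arm([
  {"delta_pos":[0,0,0.1],"dr":[0,0,0],"fingers":1},
  {"delta_pos":[0,0,0.15],"dr":[0,0,0],"fingers":1},
  {"delta_pos":[0,0,0.15],"dr":[0,0,0],"fingers":1},
  {"delta_pos":[0,0,0.15],"dr":[0,0,0],"fingers":1},
  {"delta_pos":[0,0,0.15],"dr":[0,0,0],"fingers":1},
])

```text
time: 7.22
tool_pos: [0.5179, -0.0527, 0.0724]
tool_rot: [3.141, -0.001, -0.028]
contact_force: [-3.2, 1.0, 8.9]
opening: 0.0141
grip_force: 15.0
```

Base contact (8.9 N up). Release gently and rise.

Emit:
step_arm([
  {"delta_pos":[0,0,-0.1],"dr":[0,0,0],"fingers":1},
  {"delta_pos":[0,0,-0.1],"dr":[0,0,0],"fingers":0.65},
  {"delta_pos":[0,0,-0.1],"dr":[0,0,0],"fingers":0.5},
  {"delta_pos":[0,0,-0.1],"dr":[0,0,0],"fingers":0.3},
  {"delta_pos":[0,0,-0.1],"dr":[0,0,0],"fingers":0.2},
])

```text
time: 7.85
tool_pos: [0.5177, -0.0526, 0.0721]
tool_rot: [-3.141, 0.0, -0.028]
contact_force: [0.5, 0.4, 0.0]
opening: 0.0353
grip_force: 0.0
```

Emit:
step_arm([
  {"delta_pos":[0,0,-1],"dr":[0,0,0],"fingers":0.1},
  {"delta_pos":[0,0,-4],"dr":[0,0,0],"fingers":0},
  {"delta_pos":[0,0,-8],"dr":[0,0,0],"fingers":-0.3},
  {"delta_pos":[0,0,-12],"dr":[0,0,0],"fingers":-0.6},
  {"delta_pos":[0,0,-14],"dr":[0,0,0],"fingers":-0.8},
])

```text
time: 8.48
tool_pos: [0.5186, -0.0528, 0.2154]
tool_rot: [3.141, -0.004, -0.028]
contact_force: [-0.6, -0.3, -0.8]
opening: 0.0712
grip_force: 0.0
```

```bash
python3 - <<'E'
from h import *
import math
q=(.5165,-.0975,-.028)
def J(x,y): return q[0]+math.cos(q[2])*x-math.sin(q[2])*y, q[1]+math.sin(q[2])*x+math.cos(q[2])*y
print("slotmid",J(0,.047),"clampcentre",J(0,-.100))
E
python3 go.py .5137 -.1975 .210 -.028
```

```text
slotmid (0.5178158280494072, -0.05051842279633013) clampcentre (0.5137003658523249, -0.19746080256099974)
t 8.47 dpos cm [-0.09 14.48  0.55] dr [ 0.  -0.2  0. ] F [-0.6 -0.3 -0.8] q [-0.25  0.34  1.56  0.    1.24  1.35] open 0.0712 gf 0.0
```

Emit:
step_arm([
  {"delta_pos":[-0.1,3.5,0.2],"dr":[0,0,0],"fingers":-1},
  {"delta_pos":[-0.2,7,0.4],"dr":[0,0,0],"fingers":-1},
  {"delta_pos":[-0.3,10.5,0.5],"dr":[0,0,0],"fingers":-1},
  {"delta_pos":[-0.4,13.5,0.5],"dr":[0,0,0],"fingers":-1},
  {"delta_pos":[-0.4,14.5,0.5],"dr":[0,0,0],"fingers":-1},
])

```text
time: 9.1
tool_pos: [0.5096, -0.1989, 0.2077]
tool_rot: [3.141, -0.001, -0.03]
contact_force: [0.4, 0.3, -0.1]
opening: 0.0916
grip_force: 0.0
```

Emit:
step_arm([
  {"delta_pos":[0,0,0],"dr":[0,0,0],"fingers":-1},
  {"delta_pos":[0,0,0],"dr":[0,0,0],"fingers":-1},
  {"delta_pos":[0,0,0],"dr":[0,0,0],"fingers":-1},
  {"delta_pos":[0,0,0],"dr":[0,0,0],"fingers":-1},
  {"delta_pos":[0,0,0],"dr":[0,0,0],"fingers":-1},
])

```text
time: 9.72
tool_pos: [0.5098, -0.1972, 0.2072]
tool_rot: [-3.141, -0.0, -0.027]
contact_force: [-0.4, -1.1, -0.2]
opening: 0.092
grip_force: 0.0
```

```bash
python3 go.py .5137 -.1975 .126 -.028
python3 - <<'E'
from h import *
a=snap("scene","s4");b=snap("top","t4")
st=robot.observe();X,Y,Z=st["tool_pos"];f=4
A=crop(a,290,190,150,148,f)[:,:600]; B=crop(b,300,240,50,148,f)
q=(.5165,-.0975,-.028); c,s=np.cos(q[2]),np.sin(q[2])
def pl(L,col):
    L=np.array(L); W=np.c_[q[0]+c*L[:,0]-s*L[:,1],q[1]+s*L[:,0]+c*L[:,1],L[:,2]]; p=(proj("scene",W)+.5-[290,190])*f; cv2.polylines(A,[p.round().astype(int)],True,col)
pl([(-.011,-.062,.158),(.011,-.062,.158),(.011,-.072,.159),(-.011,-.072,.159)],(0,0,255))
pl([(-.013,-.116,.145),(.013,-.116,.145),(.013,-.116,.169),(-.013,-.116,.169)],(0,255,0))
pl([(-.045,-.022,.026),(.045,-.022,.026),(.045,.09,.026),(-.045,.09,.026)],(255,0,0))
cv2.imwrite("pics/v3.png",np.hstack([A,B]))
E
```

```text
t 9.72 dpos cm [0.39 0.02 8.12] dr [-0. -0.  0.] F [-0.4 -1.1 -0.2] q [-0.51  0.4   1.5   0.    1.25  1.09] open 0.092 gf 0.0
```

View pics/v3.png

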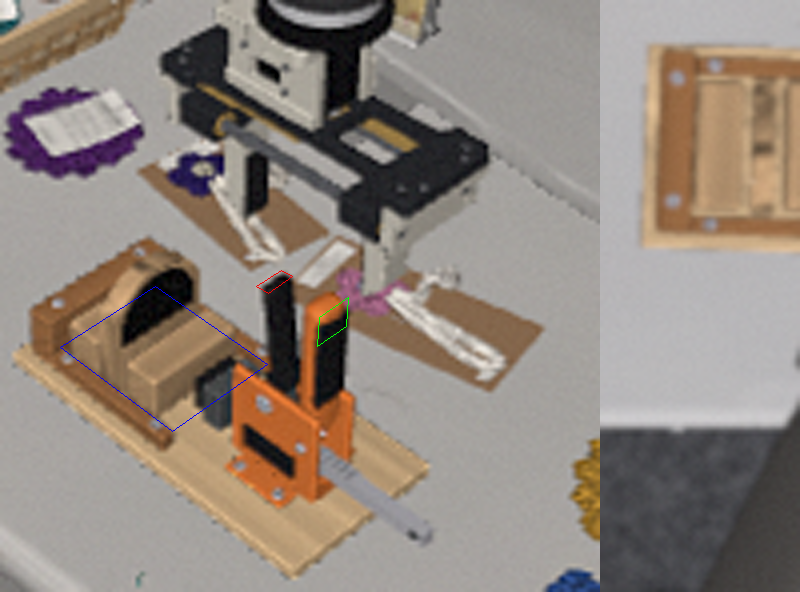

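Blank stands upright between the feet; trigger and grip line up with the model (trigger top ~(277,280), grip (333,320)). Tool needs +0.4 cm in x, then go down over trigger and grip.

Emit:
step_arm([
  {"delta_pos":[0.4,0,1],"dr":[0,0,0],"fingers":-1},
  {"delta_pos":[0.4,0,3],"dr":[0,0,0],"fingers":-1},
  {"delta_pos":[0.4,0,5.5],"dr":[0,0,0],"fingers":-1},
  {"delta_pos":[0.4,0,7.5],"dr":[0,0,0],"fingers":-1},
  {"delta_pos":[0.4,0,8.1],"dr":[0,0,0],"fingers":-1},
])

```text
time: 10.45
tool_pos: [0.513, -0.1971, 0.1244]
tool_rot: [-3.14, 0.003, -0.028]
contact_force: [0.4, -0.5, 1.5]
opening: 0.0917
grip_force: 0.0
```

Emit:
step_arm([
  {"delta_pos":[0,0,0],"dr":[0,0,0],"fingers":-0.8},
  {"delta_pos":[0,0,0],"dr":[0,0,0],"fingers":-0.7},
  {"delta_pos":[0,0,0],"dr":[0,0,0],"fingers":-0.6},
  {"delta_pos":[0,0,0],"dr":[0,0,0],"fingers":-0.5},
  {"delta_pos":[0,0,0],"dr":[0,0,0],"fingers":-0.4},
], newtons=30)

```text
time: 11.08
tool_pos: [0.514, -0.1966, 0.1268]
tool_rot: [-3.14, -0.001, -0.028]
contact_force: [0.6, 5.3, 4.9]
opening: 0.0652
grip_force: 2.9
```

Emit:
step_arm([
  {"delta_pos":[0,0,0],"dr":[0,0,0],"fingers":-0.2},
  {"delta_pos":[0,0,0],"dr":[0,0,0],"fingers":0.0},
  {"delta_pos":[0,0,0],"dr":[0,0,0],"fingers":0.15},
  {"delta_pos":[0,0,0],"dr":[0,0,0],"fingers":0.25},
  {"delta_pos":[0,0,0],"dr":[0,0,0],"fingers":0.25},
])

```text
time: 11.7
tool_pos: [0.5139, -0.1976, 0.1269]
tool_rot: [3.142, -0.001, -0.028]
contact_force: [0.1, 1.3, 5.3]
opening: 0.0345
grip_force: 17.4
```

```bash
cat > m.py <<'E'
from h import *
from scipy.signal import find_peaks
import sys
a=snap("scene",sys.argv[1]).astype(np.float32); q=(.5165,-.0975,-.028); c,s=np.cos(q[2]),np.sin(q[2])
def ed(fix,z,lo,hi,lab):
    ts=np.arange(lo,hi,.0005);V=0
    for x in fix:
        W=np.c_[q[0]+c*x-s*ts,q[1]+s*x+c*ts,0*ts+z];p=proj("scene",W).astype(np.float32)
        V=V+cv2.remap(a,p[:,0].reshape(1,-1),p[:,1].reshape(1,-1),cv2.INTER_LINEAR)[0]/len(fix)
    g=np.linalg.norm(np.gradient(V,axis=0),axis=1);pk=find_peaks(g,height=4,distance=5)[0]; print(lab,[(round(float(ts[k])*1000,1),round(float(g[k]))) for k in pk])
ed(np.arange(-.034,-.013,.003),.048,-.02,.1,"feet z48")
ed(np.arange(-.012,.013,.004),.0465,-.05,.02,"pad top z46")
st=robot.observe(); print(st["time"],st["opening"],st["grip_force"],st["contact_force"].round(1),st["tool_pos"].round(4))
E
python3 m.py p1
```

```text
feet z48 [(0.0, 8), (29.0, 8), (41.0, 12), (48.0, 4), (51.0, 5), (55.0, 5), (57.5, 6), (60.0, 4), (85.5, 12), (92.5, 6)]
pad top z46 [(-25.0, 4), (-12.5, 10), (-3.5, 14)]
11.75 0.03471055506248158 19.29447926580906 [-0.6  1.9  5.5] [ 0.5139 -0.1976  0.1269]
```

Emit:
step_arm([
  {"delta_pos":[0,0,0],"dr":[0,0,0],"fingers":0.1},
  {"delta_pos":[0,0,0],"dr":[0,0,0],"fingers":-0.2},
  {"delta_pos":[0,0,0],"dr":[0,0,0],"fingers":-0.5},
  {"delta_pos":[0,0,0],"dr":[0,0,0],"fingers":-0.6},
  {"delta_pos":[0,0,0],"dr":[0,0,0],"fingers":-0.65},
])

```text
time: 12.38
tool_pos: [0.5135, -0.198, 0.1259]
tool_rot: [3.141, 0.001, -0.028]
contact_force: [0.2, -0.4, -0.1]
opening: 0.0739
grip_force: 0.0
```

Emit:
step_arm([
  {"delta_pos":[0,0,0],"dr":[0,0,0],"fingers":-0.5},
  {"delta_pos":[0,0,0],"dr":[0,0,0],"fingers":-0.3},
  {"delta_pos":[0,0,0],"dr":[0,0,0],"fingers":-0.1},
  {"delta_pos":[0,0,0],"dr":[0,0,0],"fingers":0.05},
  {"delta_pos":[0,0,0],"dr":[0,0,0],"fingers":0.15},
])

```text
time: 13.0
tool_pos: [0.5138, -0.1956, 0.1267]
tool_rot: [-3.138, -0.0, -0.028]
contact_force: [-0.6, 11.0, 7.4]
opening: 0.0402
grip_force: 5.6
```

```bash
python3 m.py p2; sed 's/a=snap("scene",sys.argv\[1\])/a=cv2.imread("pics\/s4.png")/' m.py > m0.py; python3 m0.py x
```

```text
feet z48 [(-1.0, 10), (28.5, 8), (41.0, 12), (48.0, 4), (51.0, 5), (55.0, 5), (57.5, 6), (85.5, 12), (92.5, 5)]
pad top z46 [(-32.0, 5), (-23.0, 5), (-9.0, 9), (0.5, 20)]
13.05 0.03953502069336093 5.648412401787937 [ 0.2 10.8  6.7] [ 0.5138 -0.1955  0.1267]
feet z48 [(-14.5, 5), (0.0, 8), (28.5, 7), (41.0, 12), (48.0, 5), (51.5, 5), (54.5, 5), (57.5, 6), (85.5, 12), (92.5, 6)]
pad top z46 [(-22.5, 10), (-12.5, 12), (1.0, 8)]
13.05 0.03953502069336093 5.648412401787937 [ 0.2 10.8  6.7] [ 0.5138 -0.1955  0.1267]
```

Emit:
step_arm([
  {"delta_pos":[0,0,0],"dr":[0,0,0],"fingers":0.2},
  {"delta_pos":[0,0,0],"dr":[0,0,0],"fingers":0.25},
  {"delta_pos":[0,0,0],"dr":[0,0,0],"fingers":0.25},
  {"delta_pos":[0,0,0],"dr":[0,0,0],"fingers":0.0},
  {"delta_pos":[0,0,0],"dr":[0,0,0],"fingers":-0.3},
])

```text
time: 13.68
tool_pos: [0.5137, -0.1969, 0.1264]
tool_rot: [-3.14, -0.0, -0.028]
contact_force: [0.1, 4.9, 2.7]
opening: 0.0503
grip_force: 2.0
```

Emit:
step_arm([
  {"delta_pos":[0,0,0],"dr":[0,0,0],"fingers":-0.6},
  {"delta_pos":[0,0,0],"dr":[0,0,0],"fingers":-0.65},
  {"delta_pos":[0,0,0],"dr":[0,0,0],"fingers":-0.65},
  {"delta_pos":[0,0,0],"dr":[0,0,0],"fingers":-0.4},
  {"delta_pos":[0,0,0],"dr":[0,0,0],"fingers":-0.2},
])

```text
time: 14.3
tool_pos: [0.5138, -0.1973, 0.1265]
tool_rot: [-3.141, -0.0, -0.028]
contact_force: [-0.4, 3.8, 2.4]
opening: 0.0605
grip_force: 2.0
```

Emit:
step_arm([
  {"delta_pos":[0,0,0],"dr":[0,0,0],"fingers":-0.1},
  {"delta_pos":[0,0,0],"dr":[0,0,0],"fingers":0},
  {"delta_pos":[0,0,0],"dr":[0,0,0],"fingers":0.1},
  {"delta_pos":[0,0,0],"dr":[0,0,0],"fingers":0.15},
  {"delta_pos":[0,0,0],"dr":[0,0,0],"fingers":0.15},
])

```text
time: 14.92
tool_pos: [0.5139, -0.1954, 0.1268]
tool_rot: [-3.138, -0.0, -0.028]
contact_force: [-0.3, 10.1, 8.3]
opening: 0.0394
grip_force: 5.9
```

```bash
python3 m.py p3
```

```text
feet z48 [(6.0, 10), (35.0, 7), (41.0, 11), (48.0, 4), (51.5, 5), (54.5, 5), (57.5, 5), (61.0, 4), (85.5, 12), (92.5, 5)]
pad top z46 [(-32.0, 7), (-29.0, 5), (-25.0, 5), (-2.5, 9), (7.0, 21)]
14.975 0.039001449979419074 5.910758968675509 [-0.7 11.5  7.4] [ 0.5139 -0.1954  0.1268]
```

Emit:
step_arm([
  {"delta_pos":[0,0,0],"dr":[0,0,0],"fingers":0.2},
  {"delta_pos":[0,0,0],"dr":[0,0,0],"fingers":0.25},
  {"delta_pos":[0,0,0],"dr":[0,0,0],"fingers":0.25},
  {"delta_pos":[0,0,0],"dr":[0,0,0],"fingers":0.0},
  {"delta_pos":[0,0,0],"dr":[0,0,0],"fingers":-0.3},
])

```text
time: 15.6
tool_pos: [0.5139, -0.1969, 0.1266]
tool_rot: [-3.141, -0.0, -0.028]
contact_force: [0.0, 3.3, 3.3]
opening: 0.0504
grip_force: 1.9
```

Emit:
step_arm([
  {"delta_pos":[0,0,0],"dr":[0,0,0],"fingers":-0.6},
  {"delta_pos":[0,0,0],"dr":[0,0,0],"fingers":-0.65},
  {"delta_pos":[0,0,0],"dr":[0,0,0],"fingers":-0.65},
  {"delta_pos":[0,0,0],"dr":[0,0,0],"fingers":-0.4},
  {"delta_pos":[0,0,0],"dr":[0,0,0],"fingers":-0.2},
])

```text
time: 16.23
tool_pos: [0.5138, -0.1973, 0.1264]
tool_rot: [-3.141, -0.0, -0.028]
contact_force: [-0.2, 3.2, 2.7]
opening: 0.0599
grip_force: 2.0
```

Emit:
step_arm([
  {"delta_pos":[0,0,0],"dr":[0,0,0],"fingers":-0.1},
  {"delta_pos":[0,0,0],"dr":[0,0,0],"fingers":0},
  {"delta_pos":[0,0,0],"dr":[0,0,0],"fingers":0.1},
  {"delta_pos":[0,0,0],"dr":[0,0,0],"fingers":0.15},
  {"delta_pos":[0,0,0],"dr":[0,0,0],"fingers":0.15},
])

```text
time: 16.85
tool_pos: [0.5138, -0.1954, 0.1268]
tool_rot: [-3.138, -0.0, -0.028]
contact_force: [-0.7, 10.7, 6.4]
opening: 0.0394
grip_force: 6.6
```

```bash
python3 m.py p4
```

```text
feet z48 [(12.5, 10), (41.5, 7), (47.0, 12), (59.0, 5), (62.0, 5), (65.0, 5), (86.0, 12), (92.5, 5)]
pad top z46 [(-25.5, 9), (4.0, 11), (13.0, 21)]
16.9 0.03898443010627045 6.5891638153698295 [-0.1 10.8  7.2] [ 0.5138 -0.1954  0.1268]
```

Emit:
step_arm([
  {"delta_pos":[0,0,0],"dr":[0,0,0],"fingers":0.2},
  {"delta_pos":[0,0,0],"dr":[0,0,0],"fingers":0.22},
  {"delta_pos":[0,0,0],"dr":[0,0,0],"fingers":0.25},
  {"delta_pos":[0,0,0],"dr":[0,0,0],"fingers":0.25},
  {"delta_pos":[0,0,0],"dr":[0,0,0],"fingers":0.25},
])

```text
time: 17.52
tool_pos: [0.5138, -0.1976, 0.1267]
tool_rot: [-3.141, -0.0, -0.028]
contact_force: [-0.3, 3.0, 5.8]
opening: 0.0347
grip_force: 20.5
```

```bash
python3 m.py p5
```

```text
feet z48 [(12.5, 10), (41.5, 8), (48.0, 12), (62.0, 6), (65.0, 5), (86.0, 12), (92.5, 5)]
pad top z46 [(-24.5, 9), (-21.5, 5), (-19.0, 4), (-11.0, 4), (6.5, 8), (12.5, 21)]
17.575 0.03441332932782517 20.53523219190538 [-1.3  1.8  5.7] [ 0.5138 -0.1976  0.1267]
```

The camera shows the foot stopped at 12.5 mm while the steel cup kept coming (cup-to-front distance 9.5 → 6 mm): everything is tight, pad squashed ~2.5–3 mm at the trigger stop. One more squeeze, stopped part way.

Emit:
step_arm([
  {"delta_pos":[0,0,0],"dr":[0,0,0],"fingers":0.1},
  {"delta_pos":[0,0,0],"dr":[0,0,0],"fingers":-0.1},
  {"delta_pos":[0,0,0],"dr":[0,0,0],"fingers":-0.4},
  {"delta_pos":[0,0,0],"dr":[0,0,0],"fingers":-0.65},
  {"delta_pos":[0,0,0],"dr":[0,0,0],"fingers":-0.65},
])

```text
time: 18.2
tool_pos: [0.5136, -0.1979, 0.1258]
tool_rot: [3.141, 0.0, -0.028]
contact_force: [-0.4, 0.2, 0.2]
opening: 0.0742
grip_force: 0.0
```

```bash
python3 m.py p6
```

```text
feet z48 [(12.5, 10), (41.5, 7), (47.5, 12), (62.5, 6), (65.0, 5), (86.0, 12), (92.5, 5)]
pad top z46 [(-25.5, 9), (5.5, 10), (13.0, 21)]
18.25 0.07470177170421363 0.0 [ 0.6  0.7 -0.3] [ 0.5137 -0.1981  0.126 ]
```

Emit:
step_arm([
  {"delta_pos":[0,0,0],"dr":[0,0,0],"fingers":-0.5},
  {"delta_pos":[0,0,0],"dr":[0,0,0],"fingers":-0.35},
  {"delta_pos":[0,0,0],"dr":[0,0,0],"fingers":-0.2},
  {"delta_pos":[0,0,0],"dr":[0,0,0],"fingers":-0.1},
  {"delta_pos":[0,0,0],"dr":[0,0,0],"fingers":-0.1},
])

```text
time: 18.88
tool_pos: [0.5139, -0.1958, 0.127]
tool_rot: [-3.139, -0.0, -0.028]
contact_force: [-1.2, 9.5, 8.8]
opening: 0.0505
grip_force: 4.8
```

```bash
python3 m.py p7
```

```text
feet z48 [(13.0, 10), (42.0, 7), (47.5, 11), (59.0, 4), (62.5, 5), (65.0, 5), (86.0, 12), (92.5, 5)]
pad top z46 [(-23.0, 8), (-19.5, 5), (7.0, 9), (13.0, 21)]
18.925 0.0507142277945075 4.7887565195560455 [-0.2  8.8  7.9] [ 0.5139 -0.1958  0.1269]
```

Emit:
step_arm([
  {"delta_pos":[0,0,0],"dr":[0,0,0],"fingers":-0.06},
  {"delta_pos":[0,0,0],"dr":[0,0,0],"fingers":-0.03},
  {"delta_pos":[0,0,0],"dr":[0,0,0],"fingers":0.0},
  {"delta_pos":[0,0,0],"dr":[0,0,0],"fingers":0.0},
  {"delta_pos":[0,0,0],"dr":[0,0,0],"fingers":0.0},
])

```text
time: 19.55
tool_pos: [0.5139, -0.1952, 0.127]
tool_rot: [-3.138, -0.0, -0.028]
contact_force: [-0.8, 11.9, 8.4]
opening: 0.0455
grip_force: 5.9
```

```bash
python3 m.py p8
python3 - <<'E'
from h import *
o=[]
for n in("p4","p6","p8"):
    o.append(crop(cv2.imread(f"pics/{n}.png"),322,262,40,46,6.6))
cv2.imwrite("pics/v4.png",np.hstack(o)); print(np.hstack(o).shape)
E
```

```text
feet z48 [(12.5, 10), (42.0, 7), (47.5, 11), (59.5, 4), (62.5, 5), (65.0, 5), (86.0, 12), (92.5, 5)]
pad top z46 [(-23.0, 8), (7.5, 10), (13.0, 21)]
19.6 0.04597458091375675 5.888790786266327 [-1.2 12.   9.4] [ 0.5139 -0.1952  0.1271]
(304, 792, 3)
```

View pics/v4.png

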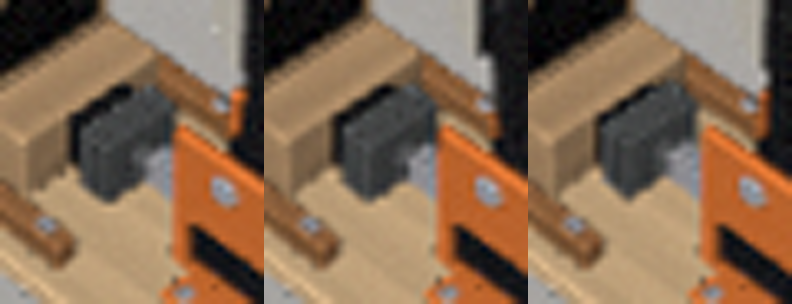

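Pad's black rim in front of the cup is narrower now (p4 ~10 px → p8 ~5 px). I'll measure the cup's advance between frames by sub-pixel registration.

```bash
cat > r.py <<'E'
from h import *
import sys
q=(.5165,-.0975,-.028); W=lambda y:[q[0]-np.sin(q[2])*y,q[1]+np.cos(q[2])*y,.034]
d=(proj("scene",W(.005))-proj("scene",W(-.005)))[0]/10; print("px/mm",d)
L=lambda n:cv2.cvtColor(cv2.imread(f"pics/{n}.png"),cv2.COLOR_BGR2GRAY).astype(np.float32)
ref=L("p4"); x0,y0,w,h=332,274,15,20
T=ref[y0:y0+h,x0:x0+w]
gx,gy=np.meshgrid(np.arange(x0,x0+w),np.arange(y0,y0+h))
for n in sys.argv[1:]:
    I=L(n); best=[]
    ts=np.arange(-9,9,.05)
    for t in ts:
        S=cv2.remap(I,(gx+d[0]*t).astype(np.float32),(gy+d[1]*t).astype(np.float32),cv2.INTER_CUBIC)
        best.append(np.corrcoef(S.ravel(),T.ravel())[0,1])
    print(n,"advance mm vs p4",round(ts[int(np.argmax(best))],2),round(max(best),4))
E
python3 r.py p2 p3 p4 p5 p6 p7 p8
```

```text
px/mm [-0.25907639 -0.18599197]
p2 advance mm vs p4 -9.0 0.7591
p3 advance mm vs p4 -6.3 0.9859
p4 advance mm vs p4 -0.05 1.0
p5 advance mm vs p4 1.05 0.9757
p6 advance mm vs p4 0.55 0.9833
p7 advance mm vs p4 1.4 0.9568
p8 advance mm vs p4 1.75 0.9416
```

```bash
for b in "335,284,11,11" "338,274,11,18" "339,281,9,11"; do sed "s/x0,y0,w,h=.*/x0,y0,w,h=$b/" r.py > r1.py; echo $b; python3 r1.py p3 p5 p6 p7 p8|tail -5; done
```

```text
335,284,11,11
p3 advance mm vs p4 -6.6 0.9925
p5 advance mm vs p4 1.9 0.9916
p6 advance mm vs p4 1.05 0.9859
p7 advance mm vs p4 2.8 0.9878
p8 advance mm vs p4 3.8 0.9879
338,274,11,18
p3 advance mm vs p4 -6.05 0.9238
p5 advance mm vs p4 1.55 0.9655
p6 advance mm vs p4 0.6 0.9721
p7 advance mm vs p4 1.9 0.9545
p8 advance mm vs p4 2.75 0.9248
339,281,9,11
p3 advance mm vs p4 -5.85 0.9403
p5 advance mm vs p4 2.15 0.9927
p6 advance mm vs p4 1.1 0.9828
p7 advance mm vs p4 2.8 0.9886
p8 advance mm vs p4 3.8 0.9884
```

Consistent: cup is 3.8 mm past the point of tightness. About 1.2 mm more is needed.

Emit:
step_arm([
  {"delta_pos":[0,0,0],"dr":[0,0,0],"fingers":0.04},
  {"delta_pos":[0,0,0],"dr":[0,0,0],"fingers":0.08},
  {"delta_pos":[0,0,0],"dr":[0,0,0],"fingers":0.12},
  {"delta_pos":[0,0,0],"dr":[0,0,0],"fingers":0.12},
  {"delta_pos":[0,0,0],"dr":[0,0,0],"fingers":0.12},
])

```text
time: 20.23
tool_pos: [0.5139, -0.1946, 0.1271]
tool_rot: [-3.137, -0.0, -0.028]
contact_force: [-0.8, 13.3, 10.0]
opening: 0.0408
grip_force: 12.3
```

```bash
python3 m.py p9; for b in "335,284,11,11" "339,281,9,11"; do sed "s/x0,y0,w,h=.*/x0,y0,w,h=$b/" r.py > r1.py; python3 r1.py p8 p9|tail -2; done
```

```text
feet z48 [(12.5, 10), (41.5, 7), (47.0, 11), (62.5, 6), (65.0, 5), (86.0, 12), (92.5, 5)]
pad top z46 [(-24.5, 6), (-21.5, 9), (-17.5, 4), (8.0, 9), (13.0, 20)]
20.275 0.04090975765039572 12.260971069335938 [-1.1 13.4 11.1] [ 0.5138 -0.1947  0.1271]
p8 advance mm vs p4 3.8 0.9879
p9 advance mm vs p4 4.65 0.9923
p8 advance mm vs p4 3.8 0.9884
p9 advance mm vs p4 4.65 0.9936
```

Emit:
step_arm([
  {"delta_pos":[0,0,0],"dr":[0,0,0],"fingers":0.12},
  {"delta_pos":[0,0,0],"dr":[0,0,0],"fingers":0.12},
  {"delta_pos":[0,0,0],"dr":[0,0,0],"fingers":0.12},
  {"delta_pos":[0,0,0],"dr":[0,0,0],"fingers":0.12},
  {"delta_pos":[0,0,0],"dr":[0,0,0],"fingers":0.12},
])

```text
time: 20.9
tool_pos: [0.5138, -0.1946, 0.1271]
tool_rot: [-3.137, -0.0, -0.028]
contact_force: [-0.0, 13.1, 10.6]
opening: 0.0406
grip_force: 12.3
```

```bash
python3 m.py p10; python3 r1.py p9 p10|tail -2; python3 -c "
from h import *
cv2.imwrite('pics/v5.png',crop(cv2.imread('pics/p10.png'),200,180,200,150,4))"
```

```text
feet z48 [(12.5, 10), (41.5, 7), (47.5, 12), (59.5, 4), (62.5, 5), (65.0, 5), (86.0, 12), (92.5, 5)]
pad top z46 [(-24.5, 5), (-21.0, 9), (-8.5, 4), (8.0, 9), (13.0, 20)]
20.95 0.040475398440565365 12.258065566420555 [ 0.  13.3 10.2] [ 0.5139 -0.1947  0.1271]
p9 advance mm vs p4 4.65 0.9936
p10 advance mm vs p4 4.9 0.9936
```

View pics/v5.png

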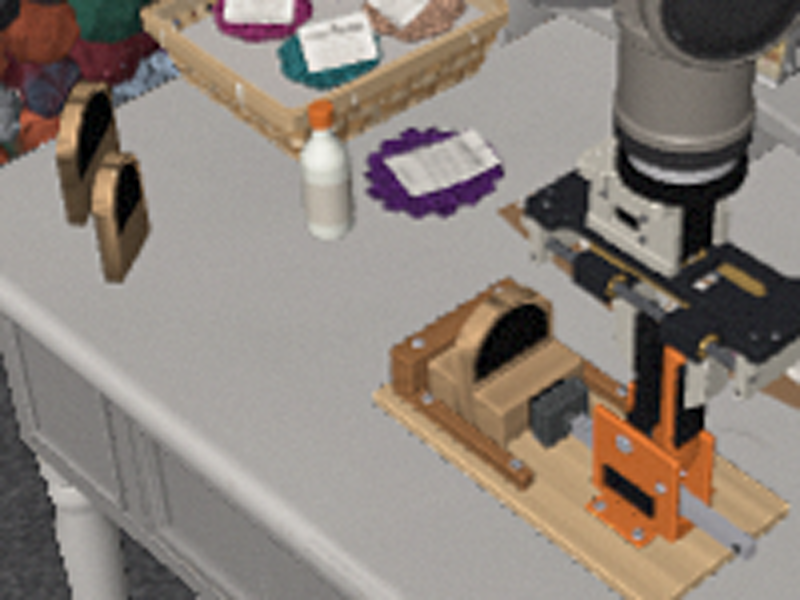

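The blank stands upright and tight between the feet (~(510,350)), the other blanks and the goods are where they were, and the trigger is squeezed and steady with the pad ~4.9 mm squashed. Handing in.

```bash
python3 -c "
from cell import robot
print(robot.hand_in())"
```

```text
the job is handed in; nothing more can be done
None
```

The job is handed in at about 21 s. The 80 mm blank stands upright between the feet and is clamped tight against the fence, with the pad squashed about 4.9 mm as measured from the camera. The trigger is still held squeezed, and the other two blanks and the goods I could see were left untouched.

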